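# Tip the taped neck block against the planing stop

## Robot

A 6-joint arm with a two-finger parallel gripper is mounted at the origin on the work surface. World frame = base frame: x ahead of the robot, y to its left, z up, the work surface at z = 0. Lengths are in m, angles in rad, forces in N, time in s.
With the tool pointing down it reaches from about 0.35 to 0.775 m from the base axis. Payload 5.5 kg.
Tool frame: the origin (TCP) lies on the centre line of the jaws, within the pads' length; the fingertips stand 11 mm ahead of it and the grasp point (between the pads) lies 8 mm behind it; z points along the fingers, y is the line along which they close (so a half turn about z gives the same grasp; the last joint's range is limited). The gripper opens to 85 mm and grips with 20 to 120 N. Pads are 22 mm wide; open, the fingers measure 114 mm over their backs; the gripper's body (76 mm by 85 mm) begins 54 mm behind the grasp point. The pads swing forward as they close: fully open they stand 13 mm farther back than shut.
Start: joints at [-1.473, 0.313, 0.046, 1.304, 0, 1.431], TCP at [0.135, -0.559, 0.242] pointing down, gripper open.
Joint ranges: [-2.76, 2.76], [-0.86, 1.69], [-1.03, 1.26], [-2.2, 2.34], [-1.47, 1.5], [-3.14, 3.14]. Speed limits (rad/s): [2.57, 2.57, 3.14, 3.14, 3.14, 3.14].

## Interface

Orientations are given as a unit quaternion [w, x, y, z].
In Python, from workcell import get_state, eyes, env gives the robot as it stands.
- The arm moves only by the shell command python3 -m inch 'ROWS' [OPENING] [FORCE]. ROWS is JSON, one flat list of numbers, 4 for each row, row after row: the shift along the tool's x, y, z in cm, then the turn about the tool's z in rad. A call has exactly 5 rows; each row shifts and turns the commanded pose from where the row before left it, along the tool's axes as they then stand; what a row does not reach is not made up. A row lasts 1/12 s, in which the tool goes at most 41.7 mm and 7.16 degrees, less where a joint would pass 70% of its speed; a pose out of reach is approached as far as the arm can. A call is refused whole if a number of a shift passes 4.17 or a number of a turn 0.125, either way. A call with a gripper value outside its range is refused whole. OPENING is the opening, from -1 (shut) to 1 (fully open), set as the call begins (- or left out, the last holds). The fingers move at their own pace and stop on an object; FORCE is the grip in N (left out, the last holds). Time passes only in rows, so rows that do not move let the fingers close, or fill a call up. It gives the time, the measured TCP pose, the force, the opening and the grip force at its end, in the units of the state.
- get_state(): the state, without advancing time (a new reading comes with each control period).
- eyes.read_camera(name): name is "scene" or "top"; returns the picture (384x512x3 uint8, red, green, blue); there is no depth.
- eyes.camera_info(name): a dict with "fovy" (degrees; the focal length in pixels is half the picture's height over the tangent of half this angle, whatever the lens; pixels are square), "cx", "cy" (the principal point, pixels), "xyz" and "orientation" of the camera in the world. Camera axes: x right, y down, z forward; pixel columns grow to the right and rows downward; lengths in m; the calibration is good to about 2 mm. A picture is of the moment at which its call begins. camera_info takes no time and is no camera call.
- env.hand_in(): hands the job in; it is judged then, once.
The state is a dict: "clock": time; "joint_pos": joint angles; "qvel": joint speeds; "tau": joint torques, N m; "tcp_pos": TCP position; "orientation": TCP orientation; "wrist_force": force on the tool from outside, world axes, zero at the start; "ft_torque": the same for the moment, N m; "finger_gap": finger opening in m; "grip_force": force on a finger pad.
Only numpy, scipy, OpenCV 4.12 (cv2) and the standard library are available. Lean on these libraries where they do the work, as an engineer would, in place of code of your own. Each camera call takes 0.05 s, during which the arm holds its last target. There are 200 camera calls.

## Task

Push over the standing wood block that has blue tape on it, so that it lies on the planing board with its taped face up and the end that was its top towards the stop, then push it along the board until that end is flush against the stop. Only push it with the fingers, never pick it up; leave the plain block standing where it is and everything else undisturbed.

Things in the scene. Friction and masses are not known exactly. Their poses are not given: they have to be found in the camera images.
- board: Fixed plywood planing board, 360 (its x) x 260 (its y) x 18 thick; origin at the centre of its underside, z up. Across its +x end is a pine stop, 35 wide, 260 long, rising 22 above the board; the stop's working face looks to the board's -x, 130 from the origin along +x. The board's x axis points to the robot's left (world +y), within 0.26 rad.
- stop_face (a point): Foot of the stop's working face: at mid-length of the stop, on the board's upper face (board frame x 130, y 0, z 18); axes as the board's.
- taped: Loose dark wood block, light stripe, 45 (its x) x 60 (its y) x 100 tall (its z), 0.13-0.25 kg, standing on end on the board, 185-215 short of the stop face; origin at its underside's centre. Blue tape covers its -x face and laps onto its top. Its +x points at the stop (within 0.2 rad). Pushed near the top of the taped face towards +x it tips, hardly sliding, and falls by itself past 24 degrees.
- taped_center (a point): Centre of the taped block, axes as the block's.
- taped_head (a point): Centre of the taped block's top end (its +z end), the end that must meet the stop; axes as the block's.
- plain: Loose block of the same size and wood without tape, standing on the board beside the taped one, 125 to 155 away centre to centre along the board's y, on either side of it; origin at the centre of its underside.
- glue_jar: Loose bystander: white glue jar with green lid, 66 dia x 85 tall (mm); origin at the centre of its underside; leave alone.
- brush_jar: Loose bystander: open glass jar, 76 dia x 100 tall, with a red brush handle sticking out to 165 high (mm); origin at the centre of its underside; leave alone.
- black_cup: Loose bystander: black tapered cup upside down, 60 dia x 75 tall (mm); origin at the centre of its underside; leave alone.
- scraper: Loose bystander: flat steel scraper, 50 x 110 x 6, rounded ends (mm); origin at the centre of its underside; leave alone.
- hammer: Loose bystander: hammer lying flat, handle towards its -x; leave alone.
- screwdriver: Loose bystander: screwdriver lying flat, handle towards its -x; leave alone.
Things that resemble listed ones, but are neither listed nor needed, are in the scene too. Leave any yellow look-alike of the taped alone. Leave any pink look-alike of the plain alone.

How it is judged:
On the way, in this order (a step that is already met when the one before it is completed fails the run):
1. the taped block lies on the board, taped face up, short of the stop (angle between taped's own x axis and vertical above 2.98 rad and x of taped_head in the frame of board below 0.122 m and z of taped_center in the frame of board below 0.045 m), for 0.2 s.
2. its former top end is flush against the stop (angle between taped's own x axis and vertical above 2.98 rad and x of taped_head in the frame of board between 0.126 and 0.134 m and angle between the z axis of taped and the x axis of board, either way round below 0.07 rad and y of taped_head in the frame of board between -0.12 and 0.12 m and z of taped_center in the frame of board below 0.045 m), for 0.2 s.
At the end, for the whole second after the job is handed in: The taped block lies flat on the board, taped face up (within 9 degrees), its former top end within 4 mm of the stop face and square to it within 4 degrees, that end's centre over the stop's length, at rest; the plain block still stands within 12 mm of its start (all of step 2 and linear speed of taped below 0.01 m/s and angular speed of taped below 0.1 rad/s and angle between plain's own z axis and vertical below 0.1 rad and distance of plain from where it was at the start of the episode below 0.012 m); the robot touches nothing.
It fails at once if the taped block is lifted: its centre rises more than 18 mm above its standing height, or more than 18 mm above its lying height while it lies (z of taped_center in the frame of board above 0.086 m or (angle between taped's own x axis and vertical above 2.98 rad and z of taped_center in the frame of board above 0.0585 m)).
It fails at once if the plain block is moved more than 12 mm or tipped (angle between plain's own z axis and vertical above 0.2 rad or distance of plain from where it was at the start of the episode above 0.012 m).
It fails at once if another thing is moved more than 15 mm (distance of any of glue_jar, brush_jar, black_cup, scraper, hammer, screwdriver from where it was at the start of the episode above 0.015 m).
It also fails if it takes over 40 s, if anything falls off the work surface, if the arm or the gripper's body presses on something with over 40 N, if the wrist force passes 120 N, or if a joint passes its speed limit or range.

## Working session

There is one attempt and no reset: what is moved stays moved. The work goes in short steps, Python scripts to look and compute and a shell command to move; the robot and the scene stay as the last step left them, time stands still between calls to the robot, and variables do not carry over. Pictures are saved under pics/ and viewed, at most 10 in all, crops included, and the job is handed in when it is done.

```bash
mkdir -p pics; ls; python3 - <<'E'
from workcell import get_state, eyes, env
import cv2
for n in("scene","top"):
    im=eyes.read_camera(n); cv2.imwrite(f"pics/{n}0.png",cv2.resize(im[:,:,::-1],(800,600),interpolation=cv2.INTER_CUBIC)); print(eyes.camera_info(n))
print(get_state())
E
```

```text
pics
{'fovy': 56.05487053589449, 'cx': 254.84119895664102, 'cy': 194.65901625215753, 'xyz': array([1.3986364 , 0.2019908 , 0.67283426]), 'orientation': array([-0.28882397,  0.53767284,  0.69722913, -0.37597896])}
{'fovy': 44.04097561290658, 'cx': 257.239263238839, 'cy': 180.34137195866893, 'xyz': array([ 0.41605484, -0.02645212,  1.39558206]), 'orientation': array([ 0.03693051, -0.70574065,  0.70699942, -0.02679741])}
{'clock': 0.1, 'joint_pos': array([-1.47259743e+00,  3.13950788e-01,  4.50724785e-02,  1.30360746e+00,
        2.97903657e-05,  1.43116558e+00]), 'qvel': array([-0.00055069, -0.0019916 ,  0.00261581,  0.00095658, -0.00068686,
       -0.00083614]), 'tau': array([ 3.66209824e-03, -4.81723273e+01,  2.99246281e+01,  1.26173111e-02,
       -7.93916774e-05, -8.78109233e-06]), 'tcp_pos': array([ 0.135404  , -0.55836817,  0.24147531]), 'orientation': array([-8.44230865e-04,  9.92937607e-01,  1.18634711e-01,  3.23898983e-05]), 'wrist_force': array([ 0.63381648,  0.03034492, -0.22660039]), 'ft_torque': array([ 0.00179761, -0.0337449 ,  0.03500213]), 'grip_force': 0.0, 'finger_gap': 0.08532389539228767}
```

View pics/scene0.png

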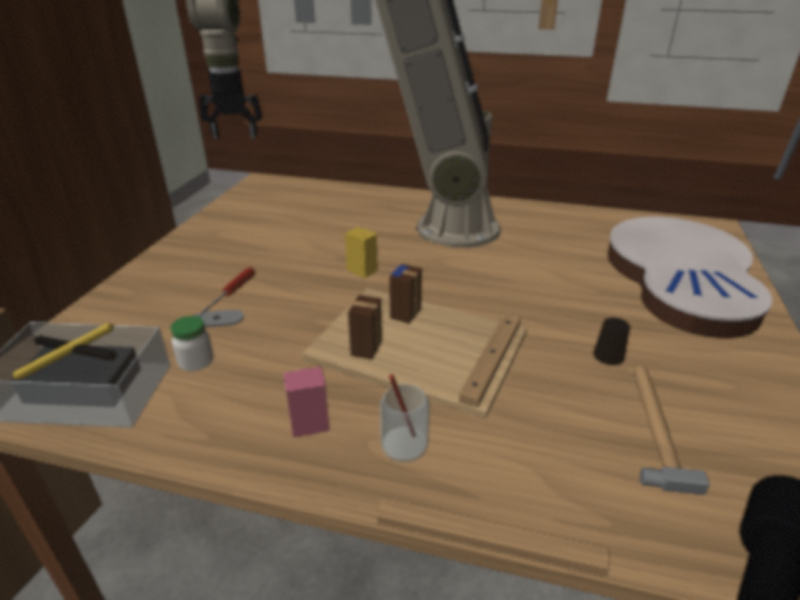

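View pics/top0.png

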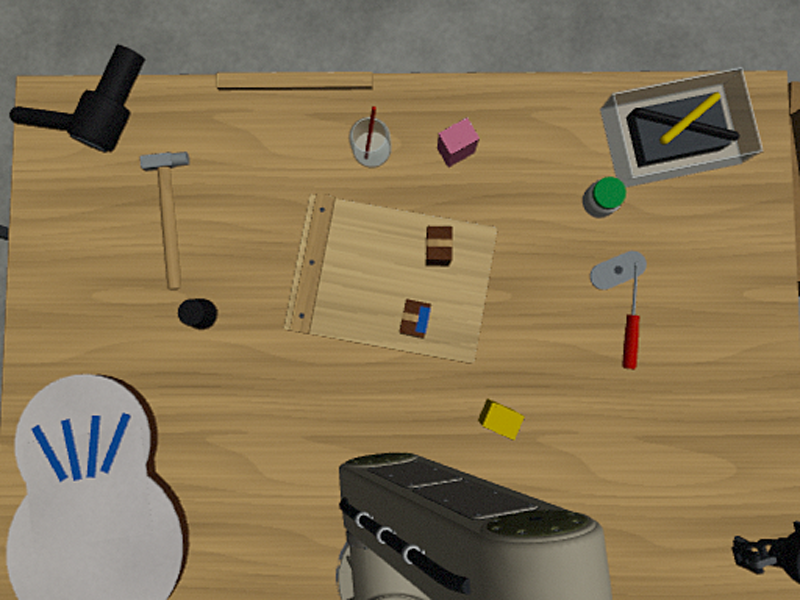

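The scene view shows the taped block at about (405,292) px and the plain one at (366,327). In the top view the taped block is at (416,318), the plain one at (440,245) and the stop at x≈310–325. The yellow decoy is at (500,420). I'll enlarge the board next.

```bash
python3 - <<'E'
from workcell import eyes
import cv2
im=eyes.read_camera("top")[:,:,::-1]
cv2.imwrite("pics/crop1.png",cv2.resize(im[120:240,175:335],(800,600),interpolation=cv2.INTER_CUBIC))
E
cat > h.py <<'E'
import numpy as np
from workcell import eyes
from scipy.spatial.transform import Rotation as R
def ray(n,u,v,z):
    c=eyes.camera_info(n); f=192/np.tan(np.radians(c["fovy"])/2)
    q=c["orientation"]; r=R.from_quat([q[1],q[2],q[3],q[0]])
    d=r.apply([(u-c["cx"])/f,(v-c["cy"])/f,1]); o=np.array(c["xyz"])
    return (o+d*(z-o[2])/d[2])
def crop(u,v,z,x0=175,y0=120,s=5): return ray("top",x0+(u+.5)/s-.5,y0+(v+.5)/s-.5,z)
E
```

```text
(no output)
```

View pics/crop1.png

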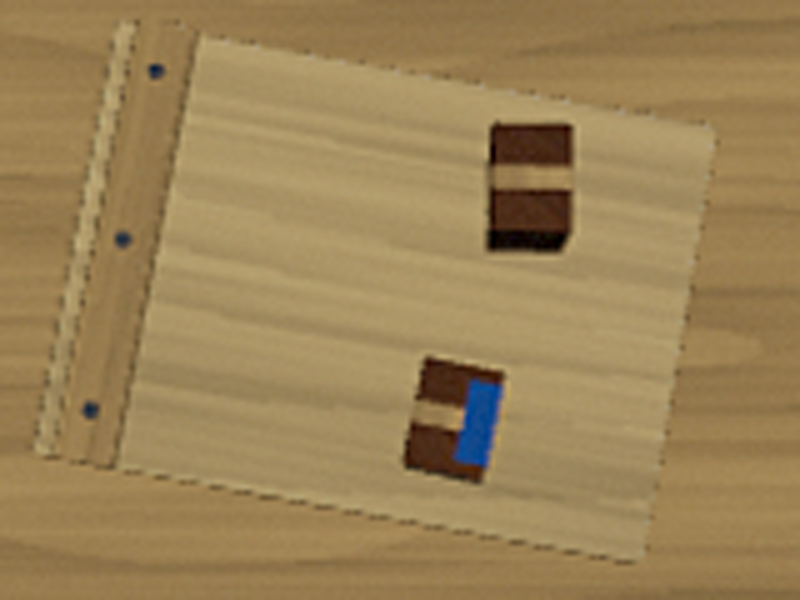

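The crop shows the taped block's top corners at (426,357), (505,372), (484,483) and (404,468). The plain block's are (491,123), (572,125), (572,230) and (490,230). The stop edge runs from (200,37) to (120,467).

```bash
python3 - <<'E'
from h import *
np.set_printoptions(precision=4,suppress=True)
T=np.array([crop(*p,.118) for p in[(426,357),(505,372),(484,483),(404,468)]])
P=np.array([crop(*p,.118) for p in[(491,123),(572,125),(572,230),(490,230)]])
S=np.array([crop(*p,.040) for p in[(200,37),(120,467)]])
B=np.array([crop(*p,.018) for p in[(715,125),(640,562)]])
for n,a in zip("TPSB",(T,P,S,B)): print(n,a[:,:2].tolist(),a.mean(0), np.linalg.norm(a-np.roll(a,1,0),axis=1))
d=(S[1]-S[0])[:2];bx=np.array([d[1],-d[0]])/np.linalg.norm(d);bx*=np.sign(bx[1]); print("bx",bx,"yaw",np.arctan2(bx[1],bx[0]))
d=(B[1]-B[0])[:2];print("board end yaw",np.arctan2(abs(d[0]),abs(d[1])),"long edges",[np.arctan2(*(S[i]-B[i])[1::-1]) for i in(0,1)])
tx=T[0]-T[1]+T[3]-T[2];print("block yaw",np.arctan2(tx[1],tx[0]))
m=S.mean(0)[:2];print("face-dist",(m-T.mean(0)[:2])@bx,(m-P.mean(0)[:2])@bx,"lateral",(T.mean(0)[:2]-m)@[-bx[1],bx[0]])
E
```

```text
T [[0.5026963923041575, -0.015063118991674316], [0.4945083441606236, -0.057615108434017626], [0.43488198904850633, -0.04607662254198881], [0.44297508885276227, -0.0031486829389430447]] [ 0.4688 -0.0305  0.118 ] [0.0609 0.0433 0.0607 0.0437]
P [[0.6301716535359311, -0.050628693477675846], [0.6289162234422845, -0.0946442704114466], [0.5714386187796036, -0.09423326564209647], [0.5715667110620399, -0.04984787639024369]] [ 0.6005 -0.0723  0.118 ] [0.0586 0.044  0.0575 0.0444]
S [[0.6942839430773565, 0.1164441901688735], [0.4454211969583932, 0.16045063746958282]] [0.5699 0.1384 0.04  ] [0.2527 0.2527]
B [[0.6452817465064082, -0.1836643493601921], [0.390829365216078, -0.13731737698604152]] [ 0.5181 -0.1605  0.018 ] [0.2586 0.2586]
bx [0.1741 0.9847] yaw 1.395775405535168
board end yaw 1.3906274613275849 long edges [np.float64(1.4089430440351345), np.float64(1.3894732087591106)]
block yaw 1.3825832126587863
face-dist 0.1839448104307748 0.20222508575353004 lateral 0.07012839729977643
```

```bash
python3 -m inch '[0,0,0,-0.116,0,0,0,-0.116,0,0,0,-0.116,0,0,0,-0.116,0,0,0,-0.116]' -0.4 20; python3 -m inch '[0,0,0,-0.115,0,0,0,-0.115,0,0,0,-0.115,0,0,0,-0.115,0,0,0,-0.115]'
cat >> h.py <<'E'
def to(x,y,z):
    from workcell import get_state
    s=get_state();q=s["orientation"];r=R.from_quat([q[1],q[2],q[3],q[0]])
    tx=r.apply([1,0,0]);print("yaw",np.arctan2(tx[1],tx[0]),"tool cm",(r.inv().apply(np.array([x,y,z])-s["tcp_pos"])*100).round(2),"j",s["joint_pos"].round(2),"tcp",s["tcp_pos"],"gap",s["finger_gap"],"F",s["wrist_force"].round(1),s["clock"])
E
python3 -c "
from h import *
to(.457,-.098,.242)"
```

```text
clock: 0.57
tcp_pos: [0.1354, -0.5586, 0.2419]
orientation: [-0.0, 0.916, 0.4, 0.0]
wrist_force: [0.4, -0.2, -1.4]
finger_gap: 0.0259
grip_force: 0.0
clock: 0.98
tcp_pos: [0.1354, -0.5586, 0.2419]
orientation: [-0.0, 0.765, 0.644, 0.0]
wrist_force: [-0.7, -0.2, 0.0]
finger_gap: 0.0253
grip_force: 0.0
yaw 1.3984556220948139 tool cm [5.090e+01 2.378e+01 2.000e-02] j [-1.47  0.31  0.05  1.3   0.    0.27] tcp [ 0.13543109 -0.5586373   0.24191319] gap 0.025344057245458507 F [-0.7 -0.2  0. ] 0.9833
```

```bash
for i in 1; do python3 -m inch '[2.5,1.2,0,0,2.5,1.2,0,0,2.5,1.2,0,0,2.5,1.2,0,0,2.5,1.2,0,0]'; python3 -m inch '[2.5,1.2,0,0,2.5,1.2,0,0,2.5,1.2,0,0,2.5,1.2,0,0,2.5,1.2,0,0]';python3 -m inch '[2.5,1.2,0,0,2.5,1.2,0,0,2.5,1.2,0,0,2.5,1.2,0,0,2.5,1.2,0,0]';python3 -m inch '[2.5,1.2,0,0,2.5,1.2,0,0,2.5,1.2,0,0,2.5,1.2,0,0,2.5,1.2,0,0]'; done | grep tcp
python3 -c "
from h import *
to(.457,-.098,.112)"
```

```text
tcp_pos: [0.2171, -0.4452, 0.2419]
tcp_pos: [0.2983, -0.3327, 0.2421]
tcp_pos: [0.3794, -0.2203, 0.2422]
tcp_pos: [0.4606, -0.1079, 0.2421]
yaw 1.3928975770865766 tool cm [ 0.91 -0.53 13.01] j [-0.4   0.12 -0.2   1.25 -0.    1.35] tcp [ 0.46063707 -0.107882    0.24212044] gap 0.025712270890698764 F [ 0.5 -0.3 -0. ] 2.65
```

```bash
python3 -m inch '[0,-0.1,2.7,0,0,-0.1,2.7,0,0,-0.1,2.7,0,0,-0.1,2.7,0,0,0,2.7,0]' | grep tcp;python3 -m inch '[0,0,0,0,0,0,0,0,0,0,0,0,0,0,0,0,0,0,0,0]' | grep tcp
python3 - <<'E'
from h import *
import cv2
to(.463,-.0635,.105)
im=eyes.read_camera("scene")[:,:,::-1]
cv2.imwrite("pics/s2.png",cv2.resize(im[120:255,180:360],(800,600),interpolation=cv2.INTER_CUBIC))
E
```

```text
tcp_pos: [0.4558, -0.1082, 0.106]
tcp_pos: [0.4576, -0.1092, 0.1091]
yaw 1.392718681692933 tool cm [ 4.59 -0.28  0.4 ] j [-0.41  0.2  -0.45  0.92 -0.    1.34] tcp [ 0.45757303 -0.10916285  0.10905717] gap 0.025381679578674193 F [-0.1 -0.7  1.2] 3.4833
```

View pics/s2.png

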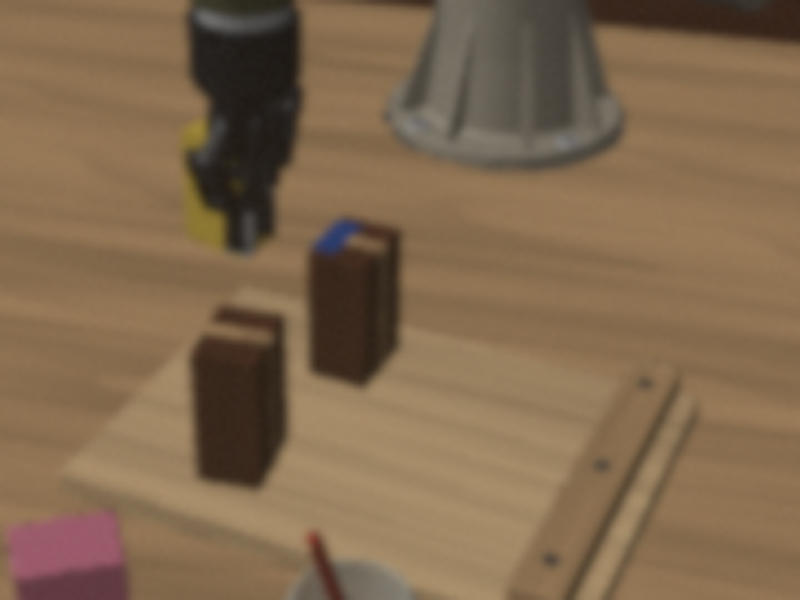

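The fingers at (245,235) sit behind the taped block, whose top is at (355,235), and are in line with it. The way in is clear, so I'll push.

```bash
python3 -m inch '[0.8,-0.1,0.1,0,0.8,-0.1,0.1,0,0.8,-0.1,0.1,0,0.8,0,0,0,0.8,0,0,0]' | grep -E "tcp|wrist";python3 -m inch '[0.5,0,0,0,0.5,0,0,0,0.5,0,0,0,0.5,0,0,0,0.5,0,0,0]' | grep -E "tcp|wrist";python3 -m inch '[0.4,0,0,0,0.4,0,0,0,0.4,0,0,0,0.3,0,0,0,0.2,0,0,0]' | grep -E "tcp|wrist"
python3 - <<'E'
from h import *
import cv2
to(.463,-.0635,.105)
im=eyes.read_camera("scene")[:,:,::-1]
cv2.imwrite("pics/s3.png",cv2.resize(im[120:255,180:360],(800,600),interpolation=cv2.INTER_CUBIC))
E
```

```text
tcp_pos: [0.4603, -0.0675, 0.1042]
wrist_force: [-0.5, 0.5, 0.1]
tcp_pos: [0.465, -0.0437, 0.1043]
wrist_force: [0.4, 0.2, 1.2]
tcp_pos: [0.4679, -0.0269, 0.1042]
wrist_force: [-0.1, 0.3, 0.2]
yaw 1.393009800816301 tool cm [-3.68  0.17 -0.08] j [-0.23  0.2  -0.46  0.91 -0.    1.52] tcp [ 0.46785043 -0.02693962  0.10423792] gap 0.02548687841113126 F [-0.1  0.3  0.2] 4.7833
```

View pics/s3.png

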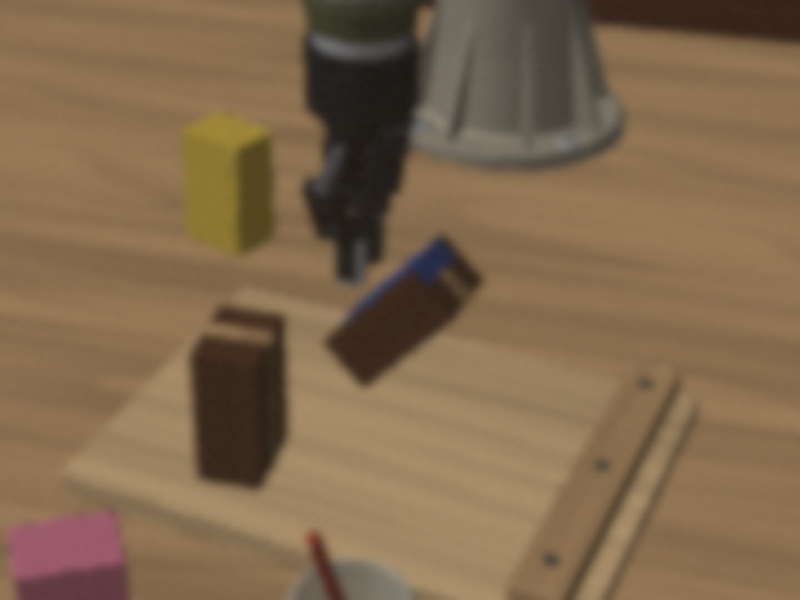

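The taped block is falling on its own, with its pivot edge still at about (365,383) px. I'll back off while it lands, then measure.

```bash
python3 -m inch '[-0.8,0,0,0,-0.8,0,0,0,-0.8,0,0,0,-0.8,0,0,0,-0.8,0,0,0]' | grep -E "tcp|wrist"; python3 -m inch '[0,0,0,0,0,0,0,0,0,0,0,0,0,0,0,0,0,0,0,0]' | grep -E "tcp|wrist"
python3 - <<'E'
from h import *
import cv2
to(.463,-.0635,.045)
im=eyes.read_camera("top")[:,:,::-1]
cv2.imwrite("pics/t4.png",cv2.resize(im[120:240,175:335],(800,600),interpolation=cv2.INTER_CUBIC))
E
```

```text
tcp_pos: [0.4605, -0.068, 0.1043]
wrist_force: [-0.2, 0.3, 0.2]
tcp_pos: [0.4607, -0.0664, 0.1043]
wrist_force: [-0.1, 0.5, -0.0]
yaw 1.3932408344290517 tool cm [0.33 0.17 5.93] j [-0.32  0.2  -0.46  0.91 -0.    1.43] tcp [ 0.46074012 -0.0664395   0.104266  ] gap 0.025633187187566374 F [-0.1  0.5 -0. ] 5.6667
```

View pics/t4.png

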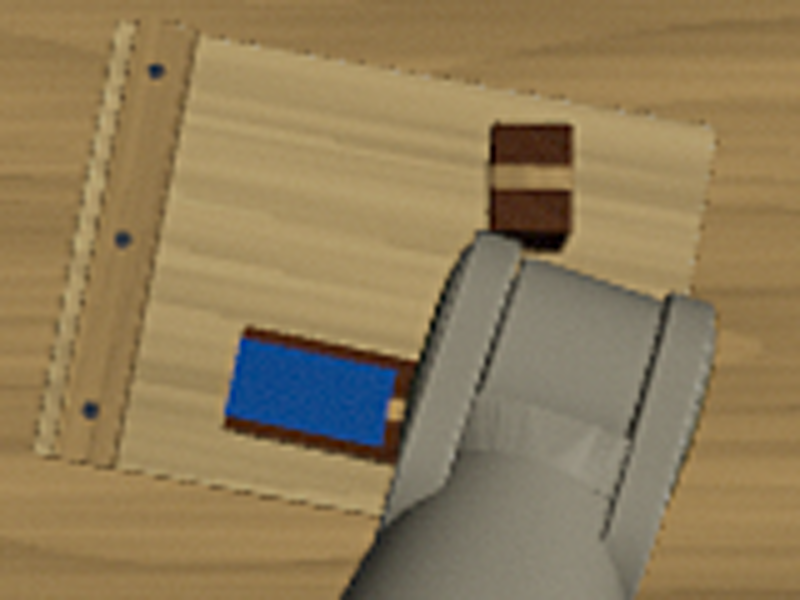

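The block lies tape up, with head corners at (247,327) and (225,428) and side edges passing through (415,360) and (390,463).

```bash
python3 - <<'E'
from h import *
a,b,c,d=[crop(*p,.063) for p in[(247,327),(225,428),(415,360),(390,463)]]
S=np.array([crop(*p,.040) for p in[(200,37),(120,467)]])
bx=np.array([np.cos(1.395),np.sin(1.395)]);by=np.array([-bx[1],bx[0]])
for p,q in((a,c),(b,d)): print("yaw",np.arctan2(*(p-q)[1::-1]))
h=((a+b)/2)[:2];m=S.mean(0)[:2];e=a-b;print("head",h,"gap",(m-h)@bx,"lat",(h-m)@by,"end yaw",np.arctan2(abs(e[0]),abs(e[1])),np.linalg.norm(e))
y=1.38;t=h-.1*np.array([np.cos(y),np.sin(y)]);print("tail",t)
to(*(t-.011*bx-.025*bx),.046)
to(*(t-.011*bx),.046)
E
```

```text
yaw 1.3744326840068328
yaw 1.360810339826143
head [0.49514393 0.09236586] gap 0.05843729003967312 lat 0.06549789330804388 end yaw 1.3616055799548465 0.058156992144252476
tail [ 0.47617985 -0.0058195 ]
yaw 1.3933297841000085 tool cm [2.64 0.46 5.83] j [-0.32  0.2  -0.46  0.91 -0.    1.43] tcp [ 0.46074732 -0.06640094  0.10427158] gap 0.025486818158111737 F [-0.4  0.1  0.3] 5.7167
yaw 1.3933297841000085 tool cm [5.14 0.45 5.83] j [-0.32  0.2  -0.46  0.91 -0.    1.43] tcp [ 0.46074732 -0.06640094  0.10427158] gap 0.025486818158111737 F [-0.4  0.1  0.3] 5.7167
```

```bash
python3 -m inch '[0,0.1,1.2,0,0,0.1,1.2,0,0,0.1,1.2,0,0,0.1,1.1,0,0,0,1.1,0]' | grep -E "tcp|wrist"; python3 -m inch '[0.9,0,0,0,0.9,0,0,0,0.9,0,0,0,0.9,0,0,0,0.9,0,0,0]' | grep -E "tcp|wrist";python3 -m inch '[0.5,0,0,0,0.5,0,0,0,0.5,0,0,0,0.5,0,0,0,0.5,0,0,0]' | grep -E "tcp|wrist";python3 -m inch '[0.4,0,0,0,0.4,0,0,0,0.4,0,0,0,0.4,0,0,0,0.4,0,0,0]' | grep -E "tcp|wrist"
python3 - <<'E'
from h import *
import cv2
to(.4962,.0501,.046)
im=eyes.read_camera("top")[:,:,::-1]
cv2.imwrite("pics/t5.png",cv2.resize(im[120:240,175:335],(800,600),interpolation=cv2.INTER_CUBIC))
E
```

```text
tcp_pos: [0.4649, -0.0672, 0.0458]
wrist_force: [0.4, -0.7, -0.8]
tcp_pos: [0.4733, -0.0219, 0.047]
wrist_force: [0.0, 0.2, 0.5]
tcp_pos: [0.4772, 0.0017, 0.0464]
wrist_force: [-0.4, -0.8, 0.4]
tcp_pos: [0.4806, 0.0215, 0.0462]
wrist_force: [-0.7, -1.0, 0.7]
yaw 1.3926075329072185 tool cm [3.09 1.03 0.02] j [-0.12  0.29 -0.51  0.77 -0.    1.63] tcp [0.48062066 0.02146884 0.04623017] gap 0.025680845027296752 F [-0.7 -1.   0.7] 7.3833
```

View pics/t5.png

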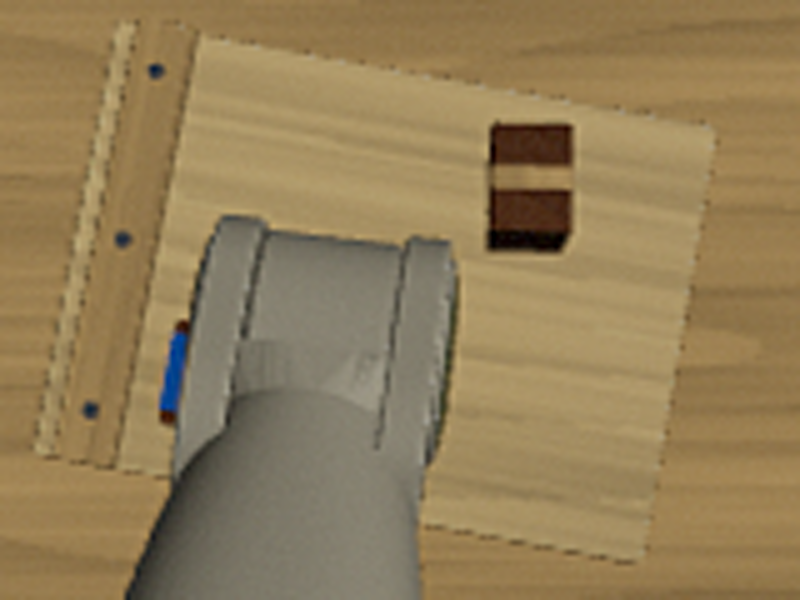

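The block has slid straight, with head corners at (182,322) and (162,423), about 2 cm short of the stop. I'll carry on and watch the force.

```bash
python3 -m inch '[0.4,0,0,0,0.4,0,0,0,0.3,0,0,0,0.2,0,0,0,0.2,0,0,0]' | grep -E "tcp|wrist"; for k in 1; do python3 -m inch '[0.1,0,0,0,0.1,0,0,0,0.1,0,0,0,0,0,0,0,0,0,0,0]' | grep -E "tcp|wrist"; done
python3 - <<'E'
from h import *
import cv2
to(.4962,.0501,.046)
im=eyes.read_camera("top")[:,:,::-1]
cv2.imwrite("pics/t6.png",cv2.resize(im[170:218,185:249],(800,600),interpolation=cv2.INTER_CUBIC))
E
```

```text
tcp_pos: [0.4832, 0.0362, 0.0462]
wrist_force: [-0.4, -0.2, -0.4]
tcp_pos: [0.4839, 0.039, 0.0463]
wrist_force: [-1.1, -0.1, -0.7]
yaw 1.3928477033005093 tool cm [1.32 1.02 0.03] j [-0.09  0.3  -0.5   0.78  0.    1.66] tcp [0.48385114 0.03895046 0.04628871] gap 0.025792843970605717 F [-1.1 -0.1 -0.7] 8.2667
```

View pics/t6.png

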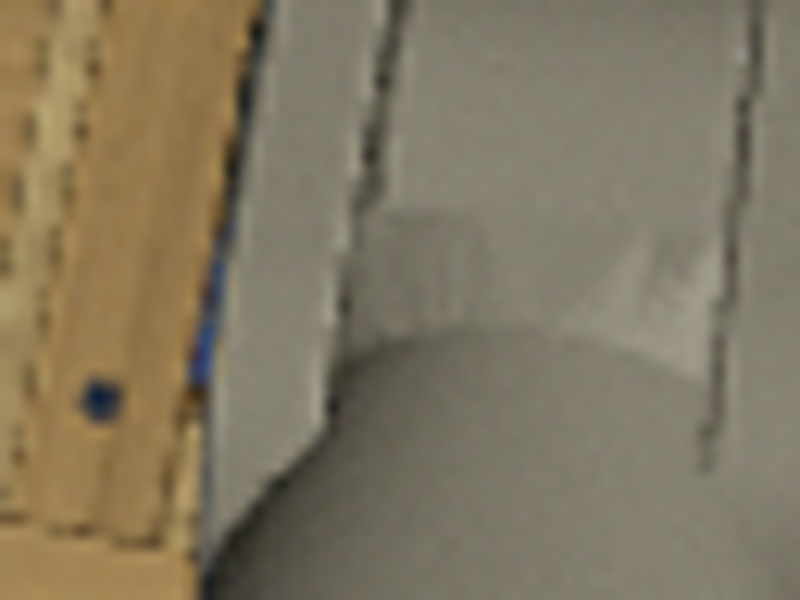

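The head, blue at (205,340), is within 1–2 mm of the stop. I'll creep forward until the force rises.

```bash
python3 -m inch '[0.1,0,0,0,0.1,0,0,0,0,0,0,0,0,0,0,0,0,0,0,0]' | grep -E "tcp|wrist"; python3 -m inch '[0.1,0,0,0,0.1,0,0,0,0,0,0,0,0,0,0,0,0,0,0,0]' | grep -E "tcp|wrist"
```

```text
tcp_pos: [0.4842, 0.0409, 0.0463]
wrist_force: [-0.4, 0.2, -0.8]
tcp_pos: [0.4845, 0.0429, 0.0463]
wrist_force: [0.2, -0.2, 0.4]
```

```bash
python3 -m inch '[0.1,0,0,0,0.1,0,0,0,0,0,0,0,0,0,0,0,0,0,0,0]' | grep -E "tcp|wrist"; python3 -m inch '[0.1,0,0,0,0.05,0,0,0,0,0,0,0,0,0,0,0,0,0,0,0]' | grep -E "tcp|wrist"
```

```text
tcp_pos: [0.4849, 0.0449, 0.0463]
wrist_force: [-0.2, 0.1, -0.6]
tcp_pos: [0.4848, 0.0455, 0.0463]
wrist_force: [-1.1, -4.9, 1.4]
```

Contact: 5 N. One more small press to square the block, then I'll back off, rise and look.

```bash
python3 -m inch '[0.1,0,0,0,0.1,0,0,0,0,0,0,0,0,0,0,0,0,0,0,0]' | grep -E "tcp|wrist"; python3 -m inch '[-0.5,0,0,0,-1,0,0,0,-1.5,0,0,0,-1.5,0,0,0,-1,0,0,0]' | grep -E "tcp|wrist"; python3 -m inch '[0,0,-2.5,0,0,0,-2.5,0,0,0,-2.5,0,0,0,-2.5,0,0,0,-2.5,0]' | grep -E "tcp|wrist"; for i in 1 ; do python3 -m inch '[-3,0,0,0,-3,0,0,0,-3,0,0,0,-3,0,0,0,-3,0,0,0]' | grep -E "tcp|wrist"; done;  python3 -m inch '[0,0,0,0,0,0,0,0,0,0,0,0,0,0,0,0,0,0,0,0]' | grep -E "tcp|wrist"
python3 - <<'E'
from h import *
import cv2
im=eyes.read_camera("top")[:,:,::-1]
cv2.imwrite("pics/t7.png",cv2.resize(im[120:240,175:335],(800,600),interpolation=cv2.INTER_CUBIC))
E
```

```text
tcp_pos: [0.4847, 0.0456, 0.0463]
wrist_force: [-3.1, -11.8, 3.8]
tcp_pos: [0.4756, -0.0068, 0.0462]
wrist_force: [-0.0, -0.1, -0.1]
tcp_pos: [0.4755, -0.006, 0.1724]
wrist_force: [0.7, 0.7, 0.5]
tcp_pos: [0.4488, -0.1548, 0.1715]
wrist_force: [-0.3, -1.0, 0.0]
tcp_pos: [0.4492, -0.1525, 0.1712]
wrist_force: [-1.5, 0.4, 0.8]
```

View pics/t7.png

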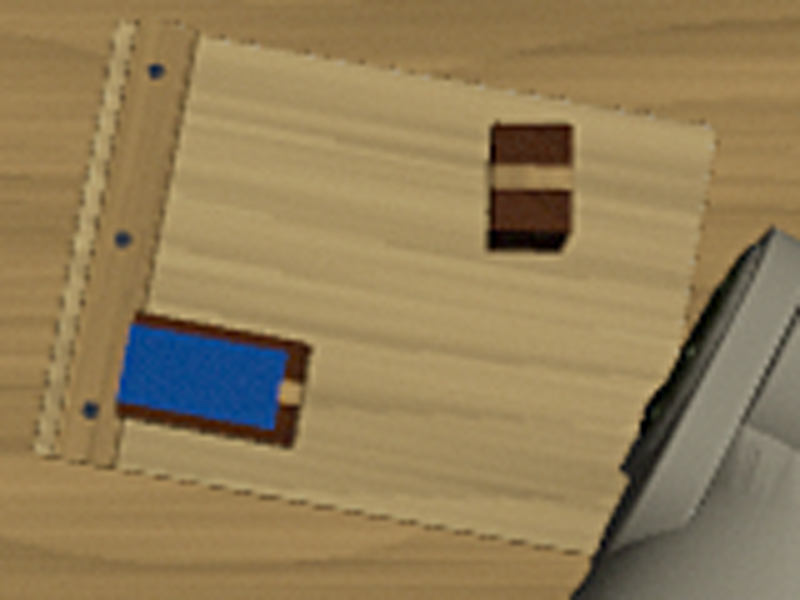

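The block is flush against the stop and square to it: its head edge runs (137,315)–(117,415) and its sides are parallel to the board. The plain block hasn't moved.

```bash
python3 -c "
from workcell import env
print(env.hand_in())"
```

```text
the job is handed in; nothing more can be done
None
```

I handed the job in: the last picture shows the taped block lying tape up, its former top end flush and square against the stop, with the plain block still standing where it was; the hand-in gave no verdict.

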